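Refit the drainer plate on the drip tray

ROBOT

A 7-joint arm with a two-finger parallel gripper is mounted at the origin on the work surface. World frame = base frame: x ahead of the robot, y to its left, z up, the work surface at z = 0. Lengths are in mm, angles in rad, forces in N, time in s.
With the tool pointing down it reaches from about 400 to 850 mm from the base axis. Payload 6.9 kg.
Tool frame: the origin (TCP) lies between the finger pads; the fingertips stand 14 mm ahead of it and the grasp point (between the pads) lies 5 mm behind it; z points along the fingers, y is the line along which they close (so a half turn about z gives the same grasp; the last joint's range is limited). The gripper opens to 85 mm and grips with 20 to 120 N. Pads are 22 mm wide; open, the fingers measure 114 mm over their backs; the gripper's body (76 mm by 85 mm) begins 54 mm behind the grasp point. The pads swing forward as they close: fully open they stand 13 mm farther back than shut.
Start: joints at [-1.196, 0.507, -0.238, 1.5, 0.126, 1.149, -0.155], TCP at [166.004, 602.54, 245.275] pointing down, gripper open.
Joint ranges: [-3.08, 3.08], [-0.24, 2.05], [-1.43, 1.35], [0, 2.5], [-1.52, 4.66], [0.17, 1.96], [-2.89, 2.89]. Speed limits (rad/s): [2.39, 2.39, 3.14, 3.14, 3.14, 3.14, 3.14].

INTERFACE

Orientations are given as a unit quaternion [x, y, z, w].
In Python, from station import * gives the robot as it stands. The module is installed in compiled form; this text tells all that it offers.
- The arm moves only by the tool apply_moves, never from a script. Its argument "moves" is text: rows parted by semicolons, each of 5 numbers parted by spaces: the shift along the tool's x, y, z in cm, then the turn about the tool's z in degrees, then the opening, from 0 (shut) to 1 (fully open). In form: dx dy dz yaw jaw; .... A call has 1 to 10 rows; each row is the pose to reach, as a shift and turn from the pose commanded when the call began, along the tool's axes at that moment; what a row does not reach only later rows make up. A row lasts 1/10 s, in which the tool goes at most 50 mm and 8.59 degrees, less where a joint would pass 70% of its speed; a pose out of reach is approached as far as the arm can. A call with a gripper value outside its range is refused whole. The fingers move at their own pace and stop on an object; the grip force is fixed at half the most. Time passes only in rows, so rows that repeat a pose let the fingers close. It gives the time, the measured TCP pose, the force, the opening and the grip force at its end, in the units of the state.
- sense(): the state, without advancing time (a new reading comes with each control period).
- camera(name): name is "scene" or "top" or "wrist"; returns (picture, depth): 480x640x3 uint8, red, green, blue; 480x640 float32, mm along the optical axis (not along the pixel's ray), 0 where there is no reading.
- get_calibration(name): a dict with "fx", "fy", "cx", "cy" (pixels), "R" (3x3) and "t" (3): a world point X has camera coordinates R X + t; the wrist camera has in their place "T_tool_cam" (4x4, takes a point from camera to tool coordinates, whose origin is the TCP and whose axes are the flange's). Camera axes: x right, y down, z forward; pixel columns grow to the right and rows downward; lengths in mm; the calibration is good to about 2 mm. The wrist camera is an equidistant fisheye: a pixel r from the principal point sees the ray r / f radians off the axis. A picture is of the moment at which its call begins: read the wrist's pose just before it. get_calibration takes no time and is no camera call.
- job_done(): hands the job in; it is judged then, once.
Trained networks look in the newest picture that a camera, given by its name, has taken for a name from the list of things; names that differ only in an ending like _2 or _b are one class to them, and where a whole thing is asked for, a point or a joint stands for the part that bears it (a point fixed in the world has none). Each returns a list of dicts, best first, with "confidence" (0 to 1); they miss things now and then, are a little off and sometimes report something else, mostly with a low value. They report only what shows in the picture. A call takes as long as a camera call.
- boxes_of(camera, target): "box" ([left, top, right, bottom] in pixels, round what is visible of it).
- mark_of(camera, target): "uv" ([column, row] in pixels: a listed point, or the origin of a listed thing).
The state is a dict: "time_s": time; "joint_positions": joint angles; "qvel": joint speeds; "joint_efforts": joint torques, N m; "tcp_pos": TCP position; "tool_rot": TCP orientation; "force": force on the tool from outside, world axes, zero at the start; "wrist_torque": the same for the moment, N m; "gripper_width": finger opening in mm; "grasp_force": force on a finger pad.
Only numpy, scipy, OpenCV 4.12 (cv2) and the standard library are available. Lean on these libraries where they do the work, as an engineer would, in place of code of your own. Each camera call takes 0.05 s, during which the arm holds its last target. There are 200 camera calls.

TASK

Put the loose slotted steel drainer plate back on its drip tray. It is too thin to pick up off the mat: slide it to the open long side of the trolley shelf (the side without the gallery rail) until a good part of its end sticks out over the edge, pinch it there, lift it off and lower it onto the tray so that all four corner lugs drop into their sockets and it lies flat. Do not drop it, and leave the stirrer rack, cup, jigger and coaster where they stand.

Things in the scene. Friction and masses are not known exactly. Their poses are not given: they have to be found in the camera images.
- plate_centre (a point): Centre (half-way up) of the loose drainer plate: slotted steel, 0.15 to 0.26 kg, 3 mm thick; body 170 mm long (x axis), 60 mm wide (y axis), straight parallel long edges. Lies flat on the mat (mat top z = 0), long axis along world y, up to 0.6 rad askew. Symmetric: either end may lead, and it fits the tray either way round. Balances at its centre.
- plate_end_a (a point): Mid-point across the lug tips at the plate's +x end, 97 mm from its centre, at mid-thickness. At each corner a flat lug, in the plane of the plate, 14 mm wide and flush with the long edge, runs 12 mm beyond the body, making it 194 mm long overall. The plate slides on the mat with friction about 0.3 to 0.5; a fingertip pressing on it from above (6 to 20 N) drags it along.
- plate_end_b (a point): The same point at the plate's -x end, 97 mm from its centre. The plate's middle 14 mm and its last 20 mm at each end are solid; between them are lengthwise slots about 6 mm wide.
- drip_tray: Drip tray, fixed to the shelf. Origin: centre of its underside; x axis lengthwise. A steel trough 176 mm long, 46 mm wide outside, open top at 40 mm, between two grey end caps 74 mm wide that reach from 88 to 100 mm either side of the centre. The plate is wider than the trough: its long edges stand out 7 mm each side, so fingers can hold them right down to the seat.
- tray_seat (a point): Centre of the seat, on the tray's axis 40 mm above the mat: the plate's underside comes to rest here. Each end cap has two open-topped sockets for the lugs: floor at 40 mm, 20 mm wide, centred 23 mm either side of the centre line, sides 10 mm high that flare open upward (18 degrees), a tongue between them 88 mm from the centre. The seated plate has 3 mm of play each way.
- gallery_rail: Chrome gallery rail along one long edge of the shelf (left or right), which it closes off: 460 mm long along x, 12 mm wide, 54 mm high, fixed. Origin: centre of its underside.
- bare_sill: Flat aluminium sill strip with empty pin sockets, 460 mm long along x, 12 mm wide, flush with the mat: it marks the open long side, opposite the rail. Origin: its centre, 10 mm inside the shelf's edge. The shelf's long edges lie at y = +0.30 and -0.30 m; the mat is flush with them, and beyond them there is free space, also below the mat's level.
- stirrer_rack: Bystander: chrome rack with spring clips holding three glass stirrer rods lying along its x axis; 193 mm long over the rods, base 150 by 84 mm, 53 mm high, loose, 0.7 kg. Origin: centre of its underside.
- tin_cup: Bystander: blue enamel tin cup standing on the coaster, 80 mm across, 75 mm high, with a handle at its +y side reaching about 70 mm from the axis. Loose. Origin: centre of its underside.
- jigger: Bystander: nickel double jigger, hourglass shape, 45 mm across, 86 mm high, standing loose. Origin: centre of its underside.
- coaster: Bystander: round frosted glass coaster, 92 mm across, 6 mm thick, loose, with the tin cup standing on it. Origin: centre of its underside.

How it is judged (in metres and radians):
On the way, in this order (a step that is already met when the one before it is completed fails the run):
1. the plate lies on the mat, level, with one end at least 30 mm out over the shelf's open long edge (((world y of plate_end_a above 0.33 m or world y of plate_end_a below -0.33 m) or (world y of plate_end_b above 0.33 m or world y of plate_end_b below -0.33 m)) and height (world z) of plate_centre between -0.004 and 0.008 m and angle between plate_centre's own z axis and vertical below 0.1 rad), for 0.2 s.
2. the plate is held between the fingers, lifted clear of the shelf (height (world z) of plate_centre above 0.03 m and contact force between the fingers and plate above 1 N), for 0.2 s.
At the end, for the whole second after the job is handed in: The plate lies at rest on the drip tray with all four lugs in their sockets: its centre within 7 mm of the seat's centre sideways and at most 3.5 mm higher than fully seated, along the tray within 0.09 rad, level within 0.03 rad; nothing is touched by the robot (horizontal distance between plate_centre and tray_seat below 0.007 m and z of plate_centre in the frame of tray_seat between -0.003 and 0.005 m and angle between the x axis of plate_centre and the x axis of tray_seat, either way round below 0.09 rad and angle between plate_centre's own z axis and vertical below 0.03 rad and linear speed of plate below 0.02 m/s).
It fails at once if the stirrer rack is shifted by more than 20 mm or upset (distance of stirrer_rack from where it was at the start of the episode above 0.02 m or angle between stirrer_rack's own z axis and vertical above 0.35 rad).
It fails at once if the tin cup is shifted by more than 20 mm or upset (distance of tin_cup from where it was at the start of the episode above 0.02 m or angle between tin_cup's own z axis and vertical above 0.35 rad).
It fails at once if the jigger is shifted by more than 20 mm or upset (distance of jigger from where it was at the start of the episode above 0.02 m or angle between jigger's own z axis and vertical above 0.35 rad).
It fails at once if the coaster is shifted by more than 20 mm or upset (distance of coaster from where it was at the start of the episode above 0.02 m or angle between coaster's own z axis and vertical above 0.35 rad).
It fails at once if the plate is dropped: it falls free of the fingers faster than 0.5 m/s (contact force between the fingers and plate below 0.05 N and linear speed of plate above 0.5 m/s).
It also fails if it takes over 61 s, if anything falls off the work surface, if the arm or the gripper's body presses on something with over 40 N, if the wrist force passes 120 N, or if a joint passes its speed limit or range.

## Working session

There is one attempt and no reset: what is moved stays moved. The work goes in short steps, Python scripts to look and compute and a tool call to move; the robot and the scene stay as the last step left them, time stands still between calls to the robot, and variables do not carry over. Pictures are saved under pics/ and viewed, at most 13 in all, crops included, and the job is handed in when it is done.

Besides the shell and the picture viewer there is one more tool, called after "Request:" by a JSON object that holds its "method" and its "body". apply_moves: Moves the arm, as the interface text tells. Its arguments: {"type":"object","properties":{"moves":{"type":"string"}},"required":["moves"]}

```bash
mkdir -p pics; cat > h.py <<'E'
from station import *
import numpy as np, cv2
from scipy.spatial.transform import Rotation as Ro
def save(n,p): cv2.imwrite('pics/'+n,cv2.cvtColor(p,cv2.COLOR_RGB2BGR))
def ray(cam,uv):
    c=get_calibration(cam); d=np.array([(uv[0]-c['cx'])/c['fx'],(uv[1]-c['cy'])/c['fy'],1.])
    R=np.array(c['R']);t=np.array(c['t']); return -R.T@t, R.T@d
def at_z(cam,uv,z):
    o,d=ray(cam,uv); return o+d*(z-o[2])/d[2]
def pix(cam,X):
    c=get_calibration(cam); p=np.array(c['R'])@np.asarray(X,float)+np.array(c['t'])
    return [c['fx']*p[0]/p[2]+c['cx'],c['fy']*p[1]/p[2]+c['cy']]
E
python3 - <<'E'
from h import *
s=sense(); print(s['time_s'],s['tcp_pos'],s['tool_rot'],s['force'],Ro.from_quat(s['tool_rot']).as_matrix().round(3).tolist())
p,d=camera('top'); save('top0.png',p); np.save('d0.npy',d)
Z=dict(plate_centre=1.5,plate_end_a=1.5,plate_end_b=1.5,drip_tray=0,tray_seat=40,gallery_rail=0,bare_sill=0,stirrer_rack=0,tin_cup=0,jigger=0,coaster=0)
for k,z in Z.items():
    for m in mark_of('top',k)[:2]: print(k,round(m['confidence'],2),np.round(m['uv'],1),at_z('top',m['uv'],z).round(0))
E
```

```text
0.0 [165.93983477 602.04955501 244.43470188] [ 1.34011875e-01  9.90979309e-01 -9.02257689e-04 -1.08311028e-04] [-0.13784905  0.81268984 -0.42374322] [[-0.964, 0.266, -0.0], [0.266, 0.964, -0.002], [-0.0, -0.002, -1.0]]
plate_centre 0.67 [290.  242.6] [494.  56.   2.]
plate_end_a 0.91 [339.8 215.3] [544. -37.   2.]
plate_end_a 0.79 [249.3 270.3] [443. 130.   2.]
plate_end_b 0.91 [339.8 215.3] [544. -37.   2.]
plate_end_b 0.79 [249.3 270.3] [443. 130.   2.]
drip_tray 0.84 [231.4 162.1] [650. 167.   0.]
tray_seat 0.72 [232.7 153.4] [654. 159.  40.]
gallery_rail 0.59 [477.5 231.7] [ 510. -291.    0.]
bare_sill 0.88 [166.7 228.3] [523. 284.   0.]
stirrer_rack 0.92 [392.7 150.8] [ 669. -139.    0.]
stirrer_rack 0.38 [164.9 227.4] [525. 288.   0.]
tin_cup 0.57 [197.  324.2] [346. 223.   0.]
jigger 0.67 [442.2 295.5] [ 393. -220.    0.]
```

View pics/top0.png

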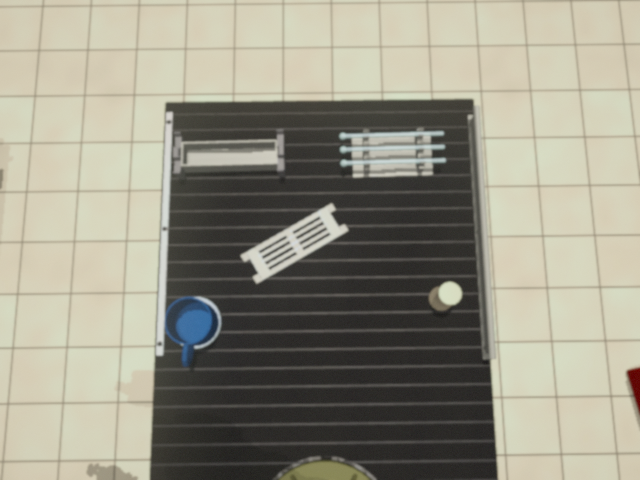

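Request:
{"method": "apply_moves", "body": {"moves": "-41 -39.7 3 74.6 0;-41 -39.7 3 74.6 0;-41 -39.7 3 74.6 0;-41 -39.7 3 74.6 0;-41 -39.7 3 74.6 0;-41 -39.7 3 74.6 0;-41 -39.7 3 74.6 0;-41 -39.7 3 74.6 0;-41 -39.7 3 74.6 0;-41 -39.7 3 74.6 0"}}

```text
time_s: 1.6
tcp_pos: [420.3, 170.8, 219.4]
tool_rot: [0.708, 0.706, 0.001, 0.0]
force: [0.5, 1.0, 0.3]
gripper_width: -0.1
grasp_force: 0.0
```

Request:
{"method": "apply_moves", "body": {"moves": "-6 3.5 5 0 0;-6 3.5 8 0 0;-6 3.5 8 0 0;-6 3.5 8 0 0;-6 3.5 8 0 0"}}

```text
time_s: 2.1
tcp_pos: [454.6, 113.7, 139.9]
tool_rot: [0.707, 0.708, 0.0, -0.0]
force: [-0.1, 0.3, 0.2]
gripper_width: 0.2
grasp_force: 0.0
```

```bash
cat >> h.py <<'E'
def wpt(uv,z,s):
    c=get_calibration('wrist'); T=np.array(c['T_tool_cam'])
    v=np.array([(uv[0]-c['cx'])/c['fx'],(uv[1]-c['cy'])/c['fy']]); th=np.hypot(*v)
    d=np.r_[v/max(th,1e-9)*np.sin(th),np.cos(th)]
    R=Ro.from_quat(s['tool_rot']).as_matrix()
    o=R@T[:3,3]+s['tcp_pos']; d=R@T[:3,:3]@d
    return o+d*(z-o[2])/d[2]
def wmarks(Z):
    for k,z in Z.items():
        for m in mark_of('wrist',k)[:2]: print(k,round(m['confidence'],2),np.round(m['uv'],1),wpt(m['uv'],z,S).round(1))
def wlook(n):
    global S
    S=sense(); p,d=camera('wrist'); save(n,p); print(S['time_s'],S['tcp_pos'].round(1) if hasattr(S['tcp_pos'],'round') else S['tcp_pos'],S['force']); return p,d
E
python3 - <<'E'
from h import *
wlook('w1.png')
wmarks(dict(plate_centre=1.5,plate_end_a=1.5,tray_seat=40,bare_sill=0,tin_cup=0))
E
```

```text
2.1 [454.6 113.7 139.9] [-0.06384867  0.34742874  0.20404959]
plate_centre 0.73 [373.2 305.2] [497.4  50.1   1.5]
tray_seat 0.65 [591.9 178.5] [660.  163.6  40. ]
tin_cup 0.69 [180.9  85.4] [350.7 223.8   0. ]
```

View pics/w1.png

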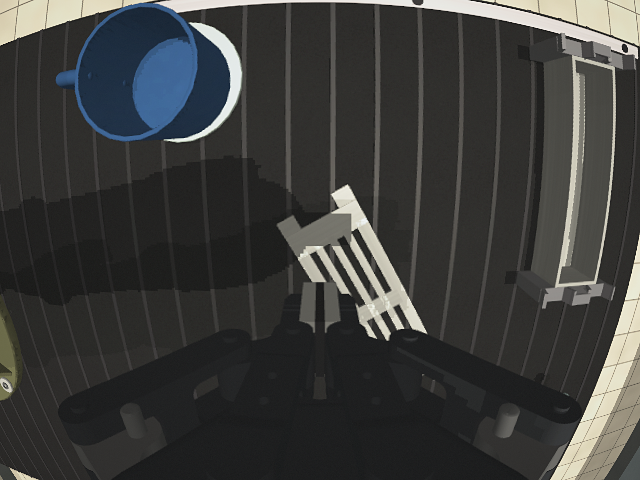

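The wrist view shows the plate's leading end, lug tips around (288,224) and (343,190), the cup upper left and the tray at right (530–640, 40–305).

```bash
python3 - <<'E'
from h import *
S=sense()
for uv in [(278,223),(295,215),(332,191),(348,184),(305,256),(374,222)]: print(uv,wpt(uv,3,S).round(1))
for uv in [(290,282),(270,145)]: pass
E
```

```text
(278, 223) [423.7 117.6   3. ]
(295, 215) [436.5 123.7   3. ]
(332, 191) [463.5 141.5   3. ]
(348, 184) [475.  146.6   3. ]
(305, 256) [443.5  92.    3. ]
(374, 222) [494.9 118.5   3. ]
```

Request:
{"method": "apply_moves", "body": {"moves": "-0.1 0.6 5 0 0;-0.1 0.6 9 0 0;-0.1 0.6 11 0 0;-0.1 0.6 11.8 0 0;-0.1 0.6 12.1 0 0;-0.1 0.6 12.3 0 0;-0.1 0.6 12.4 0 0;-0.1 0.6 12.4 0 0"}}

```text
time_s: 3.2
tcp_pos: [461.0, 111.6, 17.1]
tool_rot: [0.707, 0.707, 0.001, 0.0]
force: [-3.1, -0.7, 10.4]
gripper_width: 0.5
grasp_force: 5.3
```

Request:
{"method": "apply_moves", "body": {"moves": "0.5 0 0.02 0 0;1.5 0 0.02 0 0;2.5 0 0.02 0 0;3.5 0 0.02 0 0;4.5 0 0.02 0 0;5.5 0 0.02 0 0;6.5 0 0.02 0 0;7 0 0.02 0 0;7 0 0.02 0 0"}}

```text
time_s: 4.1
tcp_pos: [462.4, 182.5, 17.1]
tool_rot: [0.707, 0.707, 0.002, 0.001]
force: [0.7, 0.3, 7.3]
gripper_width: 0.0
grasp_force: 3.6
```

```bash
python3 - <<'E'
from h import *
p,d=camera('top')
for k in ['plate_centre','plate_end_a']:
  for m in mark_of('top',k)[:2]: print(k,round(m['confidence'],2),at_z('top',m['uv'],1.5).round(0))
p,d=wlook('w2.png')
for k in ['plate_centre','plate_end_a']:
  for m in mark_of('wrist',k)[:2]: print(k,round(m['confidence'],2),m['uv'],wpt(m['uv'],1.5,S).round(0))
E
```

```text
plate_centre 0.77 [476. 111.   2.]
plate_centre 0.67 [449. 193.   2.]
plate_end_a 0.73 [510.  -1.   2.]
4.25 [462.4 182.5  17.1] [-0.3862602   1.79619377  7.38759625]
```

View pics/w2.png

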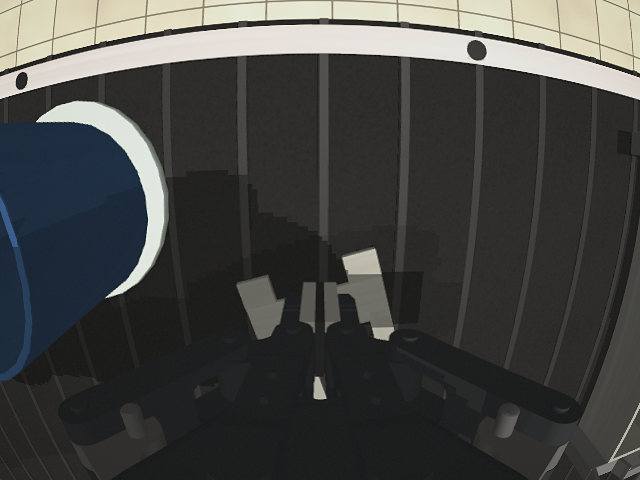

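Request:
{"method": "apply_moves", "body": {"moves": "0.5 0.15 0.03 0 0;1.5 0.45 0.03 0 0;2.5 0.75 0.03 0 0;3.5 1.05 0.03 0 0;4.5 1.35 0.03 0 0;5.5 1.65 0.03 0 0;6.5 1.95 0.03 0 0;7.2 2.2 0.03 0 0;7.2 2.2 0.03 0 0"}}

```text
time_s: 5.3
tcp_pos: [484.4, 254.7, 17.1]
tool_rot: [0.707, 0.707, 0.002, 0.001]
force: [0.5, 0.5, 7.8]
gripper_width: 0.3
grasp_force: 3.8
```

```bash
python3 - <<'E'
from h import *
p,d=camera('top'); save('t3.png',cv2.resize(p[90:390,140:440],(600,600),interpolation=cv2.INTER_CUBIC))
for k in ['plate_centre','plate_end_a']:
  for m in mark_of('top',k)[:2]: print(k,round(m['confidence'],2),m['uv'],at_z('top',m['uv'],1.5).round(0))
p,d=wlook('w3.png'); save('w3c.png',p[0:400,100:560])
E
```

```text
plate_centre 0.75 [478.3, 232.1] [ 509. -292.    2.]
plate_centre 0.71 [226.1, 253.4] [475. 173.   2.]
plate_end_a 0.98 [286.6, 249.8] [480.  62.   2.]
plate_end_a 0.56 [174.5, 252.7] [477. 268.   2.]
5.45 [484.4 254.7  17.1] [-0.01344792  0.11698314  6.94572429]
```

View pics/t3.png

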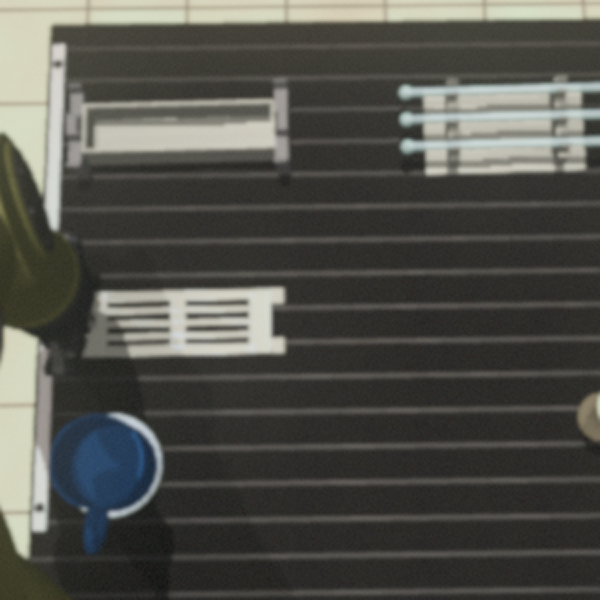

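View pics/w3c.png

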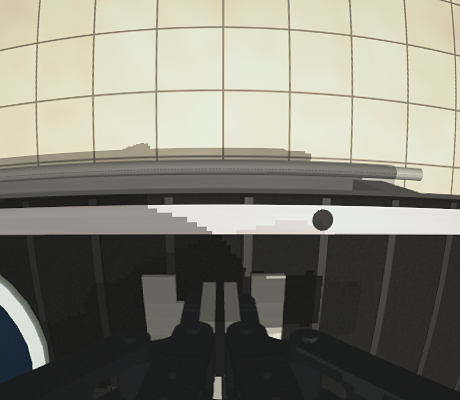

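```bash
python3 - <<'E'
from h import *
S=sense()
for uv in [(243,275),(275,275),(353,276),(384,277),(320,235),(320,205)]: print(uv,wpt(uv,3 if uv[1]>240 else 0,S).round(1))
for uv in [(285/2+140,288/2+90),(285/2+140,354/2+90),(178/2+140,322/2+90)]: print(at_z('top',uv,3).round(1))
E
```

```text
(243, 275) [451.9 265.5   3. ]
(275, 275) [465.6 265.7   3. ]
(353, 276) [498.1 265.2   3. ]
(384, 277) [511.2 264.6   3. ]
(320, 235) [484.3 282.1   0. ]
(320, 205) [484.3 294.5   0. ]
[509.5  69.8   3. ]
[448.   69.6   3. ]
[478.8 167.8   3. ]
```

Request:
{"method": "apply_moves", "body": {"moves": "0 0 -1 0 0;-3 -0.3 -2 0 0;-6 -0.3 -2 0 0;-8.5 -0.3 -2 0 0;-8.5 -0.3 -2 0 0;-8.5 -0.3 -1 0 0;-8.5 -0.3 -0.3 0 0;-8.5 -0.3 0 0 0;-8.5 -0.3 0.05 0 0;-8.5 -0.3 0.05 0 0"}}

```text
time_s: 6.5
tcp_pos: [479.8, 169.7, 16.9]
tool_rot: [0.707, 0.708, 0.001, -0.0]
force: [-8.2, -3.9, 45.6]
gripper_width: -0.3
grasp_force: 22.8
```

Request:
{"method": "apply_moves", "body": {"moves": "0 0 -0.05 0 0;0 0 -0.05 0 0;0 0 -0.05 0 0"}}

```text
time_s: 6.8
tcp_pos: [479.8, 169.7, 16.9]
tool_rot: [0.707, 0.708, 0.001, -0.0]
force: [-7.6, -2.5, 39.2]
gripper_width: -0.4
grasp_force: 19.7
```

Request:
{"method": "apply_moves", "body": {"moves": "0 0 -0.2 0 0;0 0 -0.2 0 0;0 0 -0.2 0 0"}}

```text
time_s: 7.1
tcp_pos: [479.7, 169.8, 17.0]
tool_rot: [0.706, 0.708, 0.001, -0.0]
force: [-2.1, -0.2, 16.7]
gripper_width: -0.2
grasp_force: 8.3
```

Request:
{"method": "apply_moves", "body": {"moves": "0.5 0 -0.02 0 0;1.5 0 -0.02 0 0;2.5 0 -0.02 0 0;3.5 0 -0.02 0 0;4.5 0 -0.02 0 0;5.5 0 -0.02 0 0;6.5 0 -0.02 0 0;7.5 0 -0.02 0 0;8.2 0 -0.02 0 0;8.2 0 -0.02 0 0"}}

```text
time_s: 8.1
tcp_pos: [480.3, 251.8, 17.1]
tool_rot: [0.707, 0.708, 0.001, 0.0]
force: [-0.4, -1.0, 11.3]
gripper_width: 0.1
grasp_force: 6.0
```

```bash
python3 - <<'E'
from h import *
p,d=wlook('w4.png')
p2,d=camera('top')
save('w4c.png',np.hstack([p[100:480,100:560],cv2.resize(p2[200:300,120:200],(304,380))]))
E
```

```text
8.1 [480.3 251.8  17.1] [-0.3606525  -0.95734504 11.31991282]
```

View pics/w4c.png

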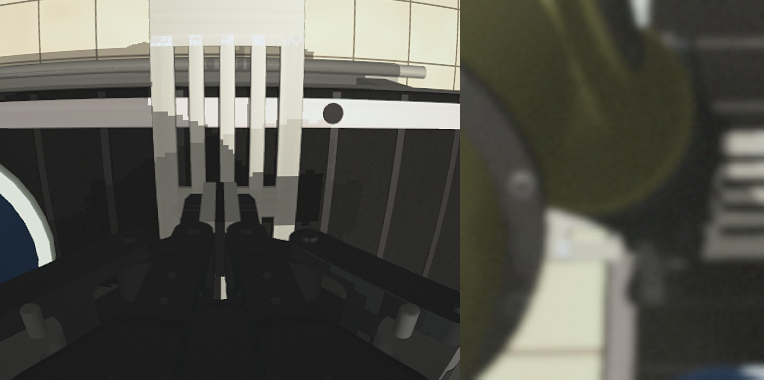

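Request:
{"method": "apply_moves", "body": {"moves": "0.5 0 0 0 0;1.3 0 0 0 0;2.1 0 0 0 0;2.8 0 0 0 0;2.8 0 0 0 0;2.8 0 0 0 0;2.8 0 0 0 0"}}

```text
time_s: 8.9
tcp_pos: [480.3, 279.6, 17.1]
tool_rot: [0.707, 0.707, 0.001, 0.0]
force: [-0.3, -1.3, 11.3]
gripper_width: 0.1
grasp_force: 5.7
```

```bash
python3 - <<'E'
from h import *
S=sense();print(S['tcp_pos'])
S['tcp_pos']=np.array([480.3,251.8,17.1])
for uv in [(260,139),(403,139),(320,286),(320,229),(320,198)]: print(uv,wpt(uv,3 if uv[1]!=229 and uv[1]!=198 else 0,S).round(1))
E
```

```text
[480.26014114 279.57192705  17.12577985]
(260, 139) [456.9 318.4   3. ]
(403, 139) [512.4 318.8   3. ]
(320, 286) [480.1 257.9   3. ]
(320, 229) [480.1 281.7   0. ]
(320, 198) [480.1 294.5   0. ]
```

Request:
{"method": "apply_moves", "body": {"moves": "0 0 -2 0 0;0 0 -4 0 0.5;2 0 -5 0 1;3.8 0.1 -5 0 1;3.8 0.1 -5 0 1;3.8 0.1 -5 0 1;3.8 0.1 -5 0 1;3.8 0.1 -5 0 1;3.8 0.1 -5 0 1"}}

```text
time_s: 9.8
tcp_pos: [480.6, 315.6, 66.4]
tool_rot: [0.707, 0.707, -0.0, 0.0]
force: [-0.2, 0.0, 1.1]
gripper_width: 85.5
grasp_force: 0.0
```

```bash
python3 - <<'E'
from h import *
p,d=wlook('w5.png')
save('w5c.png',p)
E
```

```text
9.8 [480.6 315.6  66.4] [-0.23262158  0.04973143  1.08346325]
```

View pics/w5c.png

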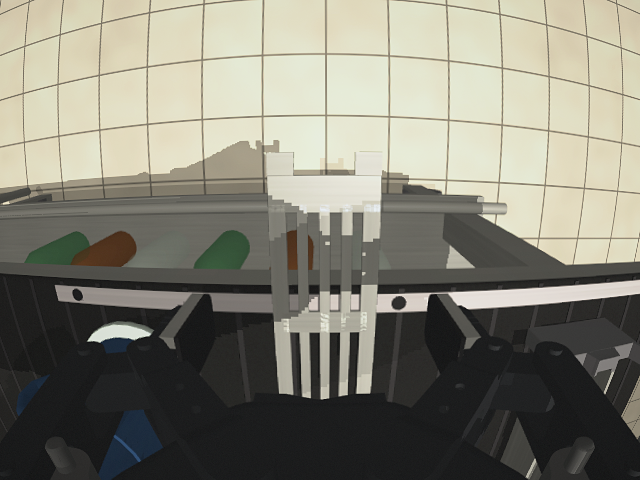

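```bash
python3 - <<'E'
from h import *
S=sense()
for uv in [(266,153),(382,152),(268,178),(381,177),(320,323),(324,268)]: print(uv,wpt(uv,3,S).round(1))
p,d=camera('wrist')
for uv in [(324,190),(324,323),(200,240),(420,208),(324,100)]: print(uv,d[uv[1],uv[0]])
E
```

```text
(266, 153) [452.5 374.8   3. ]
(382, 152) [512.8 375.4   3. ]
(268, 178) [453.3 361.6   3. ]
(381, 177) [512.6 362.2   3. ]
(320, 323) [480.4 277.    3. ]
(324, 268) [482.7 311.7   3. ]
(324, 190) 192.80554
(324, 323) 213.2707
(200, 240) 628.695
(420, 208) 524.0096
(324, 100) 886.6345
```

Request:
{"method": "apply_moves", "body": {"moves": "0.1 0.2 3 0 1;0.1 0.2 5 0 1;0.1 0.2 6.5 0 1;0.1 0.2 7.2 0 1;0.1 0.2 7.5 0 1;0.1 0.2 7.5 0 1;0.1 0.2 7.5 0 1"}}

```text
time_s: 10.6
tcp_pos: [483.0, 317.6, -7.6]
tool_rot: [0.707, 0.707, 0.001, 0.0]
force: [0.1, 0.2, 0.0]
gripper_width: 85.3
grasp_force: 0.0
```

Request:
{"method": "apply_moves", "body": {"moves": "0 0 0 0 0.85;0 0 0 0 0.75;0 0 0 0 0.65;0 0 0 0 0.5;0 0 0 0 0.5;0 0 0 0 0.5;0 0 0 0 0.5;0 0 0 0 0.5"}}

```text
time_s: 11.4
tcp_pos: [482.8, 317.6, -7.5]
tool_rot: [0.707, 0.707, 0.0, 0.0]
force: [0.3, -0.8, 6.6]
gripper_width: 58.1
grasp_force: 62.5
```

Request:
{"method": "apply_moves", "body": {"moves": "0 0 -0.3 0 0.4;0 0 -0.8 0 0.4;0 0 -1.5 0 0.4;0 0 -2.5 0 0.4;0 0 -3.5 0 0.4;0 0 -5 0 0.4;0 0 -6.5 0 0.4;0 0 -8 0 0.4;0 0 -9 0 0.4;0 0 -9 0 0.4"}}

```text
time_s: 12.4
tcp_pos: [483.4, 317.9, 83.5]
tool_rot: [0.707, 0.707, 0.001, 0.0]
force: [0.5, -0.5, -1.6]
gripper_width: 57.9
grasp_force: 64.5
```

```bash
python3 - <<'E'
from h import *
p,d=wlook('w6.png'); print(S['gripper_width'],S['grasp_force'],S['wrist_torque'])
T=np.array(get_calibration('wrist')['T_tool_cam']);print(T.round(3).tolist())
# plate plane from depth: points on the plate in tool frame
c=get_calibration('wrist')
R=Ro.from_quat(S['tool_rot']).as_matrix()
vv,uu=np.mgrid[100:400,200:440]; x=(uu-c['cx'])/c['fx'];y=(vv-c['cy'])/c['fy'];th=np.hypot(x,y)+1e-9
Z=d[100:400,200:440]; P=np.stack([Z*np.tan(th)*x/th,Z*np.tan(th)*y/th,Z],-1)
W=((P@T[:3,:3].T+T[:3,3])@R.T+S['tcp_pos'])
m=(Z>0)&(abs(W[...,2]-90)<25)&(abs(W[...,0]-482)<28)&(W[...,1]>270)
Q=W[m]; A=np.c_[Q[:,0]-482,Q[:,1]-317,np.ones(len(Q))]
co=np.linalg.lstsq(A,Q[:,2],rcond=None)[0]; r=Q[:,2]-A@co; k=abs(r)<4
co=np.linalg.lstsq(A[k],Q[k,2],rcond=None)[0]; print('plane dz/dx,dz/dy,z',co,len(Q),k.sum(),Q[k].min(0),Q[k].max(0))
E
```

```text
12.4 [483.4 317.9  83.5] [ 0.53645002 -0.49721562 -1.60065171]Traceback (most recent call last):
  File "<stdin>", line 2, in <module>
NameError: name 'S' is not defined
```

View pics/w6.png

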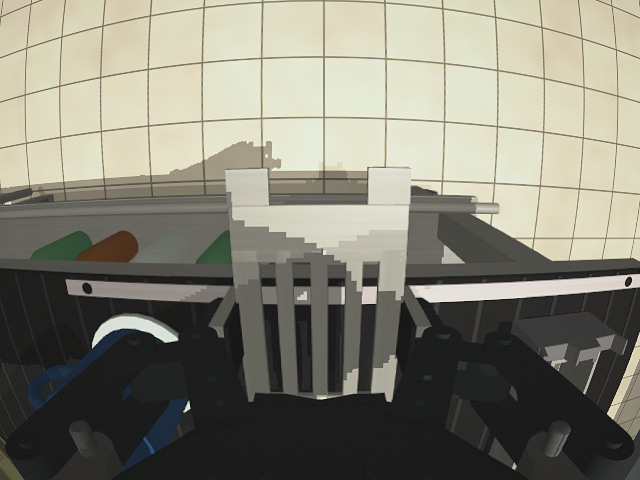

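The plate is held between the pads, lug tips near (247,170) and (390,168); now its tilt and its position in the tool.

```bash
cat >> h.py <<'E'
def cloud(S,d):
    c=get_calibration('wrist'); T=np.array(c['T_tool_cam']); R=Ro.from_quat(S['tool_rot']).as_matrix()
    vv,uu=np.mgrid[0:480,0:640]; x=(uu-c['cx'])/c['fx'];y=(vv-c['cy'])/c['fy'];th=np.hypot(x,y)+1e-9
    P=np.stack([d*np.tan(th)*x/th,d*np.tan(th)*y/th,d],-1)
    return (P@T[:3,:3].T+T[:3,3])@R.T+np.array(S['tcp_pos'])
def plane(Q,c):
    A=np.c_[Q[:,0]-c[0],Q[:,1]-c[1],np.ones(len(Q))]; k=np.ones(len(Q),bool)
    for _ in range(4):
        co=np.linalg.lstsq(A[k],Q[k,2],rcond=None)[0]; k=abs(Q[:,2]-A@co)<2
    return co,k
E
python3 - <<'E'
from h import *
S=sense(); p,d=camera('wrist'); W=cloud(S,d)
print(S['gripper_width'],S['grasp_force'],S['wrist_torque'])
m=(d>0)&(abs(W[...,2]-92)<30)&(abs(W[...,0]-482)<28)&(W[...,1]>325)&(W[...,1]<390)
co,k=plane(W[m],(482,317)); Q=W[m][k]; print('dz/dx,dz/dy,z@grip',co.round(3),m.sum(),k.sum(),Q.min(0).round(1),Q.max(0).round(1))
for uv in [(226,170),(268,170),(369,168),(411,168),(233,207),(410,205)]: print(uv,wpt(uv,co[2],S).round(1))
E
```

```text
58.0670712247866 64.48522925376892 [0.03425661 0.00507873 0.0232881 ]
dz/dx,dz/dy,z@grip [0.0000e+00 1.8000e-02 9.3776e+01] 17127 17042 [454. 325.  92.] [510.  375.6  96.7]
(226, 170) [452.1 374.6  93.8]
(268, 170) [466.  374.3  93.8]
(369, 168) [498.4 374.9  93.8]
(411, 168) [512.2 375.2  93.8]
(233, 207) [453.9 362.3  93.8]
(410, 205) [512.4 363.   93.8]
```

```bash
python3 - <<'E'
from h import *
d=np.load('d0.npy'); c=get_calibration('top'); R=np.array(c['R']);t=np.array(c['t'])
vv,uu=np.mgrid[0:480,0:640]; P=np.stack([(uu-c['cx'])/c['fx']*d,(vv-c['cy'])/c['fy']*d,d],-1)
W=(P-t)@R
a=(d>0)&(W[...,0]>590)&(W[...,0]<720)&(W[...,1]>30)&(W[...,1]<280)
b=a&(abs(W[...,2])<6); print('mat z',np.median(W[b][:,2]))
for lo,hi in [(32,58),(46,58)]:
    m=a&(W[...,2]>lo)&(W[...,2]<hi); Q=W[m]; r=cv2.minAreaRect(Q[:,:2].astype(np.float32)); print(lo,len(Q),r,Q.min(0).round(1),Q.max(0).round(1),np.percentile(Q[:,2],[5,50,95]).round(1))
for y0,y1 in [(40,75),(250,275)]:
    q=a&(W[...,2]>32)&(W[...,1]>y0)&(W[...,1]<y1); Q=W[q]; print(len(Q),Q.min(0).round(1),Q.max(0).round(1),Q.mean(0).round(1))
# rail/sill check
S=sense(); print(S['tcp_pos'])
for uv in [(166.7,228.3)]: print(at_z('top',uv,0))
E
```

```text
mat z 0.09774352243660846
32 1242 ((656.4530029296875, 167.06588745117188), (79.27003479003906, 201.18450927734375), 1.0607202053070068) [615.2  66.2  32. ] [697.9 268.4  55.9] [33.4 39.5 50.4]
46 184 ((656.0451049804688, 166.8154296875), (78.25852966308594, 199.8710479736328), 1.0064257383346558) [615.2  66.2  46. ] [696.8 266.7  55.9] [46.6 49.5 53.2]
211 [618.7  66.2  32. ] [697.9  75.   53.9] [657.5  70.4  42.2]
372 [615.2 250.   32.2] [694.3 268.4  55.9] [654.4 258.9  42.3]
[482.47090647 317.4546088   81.77146939]
[523.33229851 284.48999861   0.        ]
```

Request:
{"method": "apply_moves", "body": {"moves": "-0.5 0.5 -1.5 0 0.4;-2 2 -2.5 0 0.4;-4.5 4.3 -2.5 0 0.4;-7 6.6 -2.5 0 0.4;-9.5 9 -2.5 0 0.4;-12 11.3 -2.5 0 0.4;-14.5 13.6 -2.5 0 0.4;-17 16 -2.5 0 0.4;-18.7 17.5 -2.5 0 0.4;-18.7 17.5 -2.5 0 0.4"}}

```text
time_s: 13.5
tcp_pos: [659.2, 125.2, 105.4]
tool_rot: [0.709, 0.705, -0.001, 0.001]
force: [-0.4, -1.7, -2.5]
gripper_width: 58.0
grasp_force: 64.8
```

```bash
python3 - <<'E'
from h import *
S=sense(); p,d=camera('wrist'); save('w7.png',p); W=cloud(S,d); np.save('W7.npy',W)
print(S['tcp_pos'],S['grasp_force'],Ro.from_quat(S['tool_rot']).as_matrix().round(4).tolist())
x,y,z=S['tcp_pos']
m=(d>0)&(abs(W[...,2]-z-10)<30)&(abs(W[...,0]-x)<28)&(W[...,1]>y+7)&(W[...,1]<y+70)
co,k=plane(W[m],(x,y)); Q=W[m][k]; print('plane',co.round(3),m.sum(),k.sum(),(Q.min(0)-[x,y,z]).round(1),(Q.max(0)-[x,y,z]).round(1))
E
```

```text
[659.23161971 125.20293127 105.3992436 ] 64.82844114303589 [[0.0056, 1.0, -0.0002], [1.0, -0.0056, -0.0034], [-0.0034, -0.0001, -1.0]]
plane [-2.000e-03  1.300e-02  1.166e+02] 17221 17117 [-28.    7.    9.3] [28.  57.8 13.8]
```

View pics/w7.png

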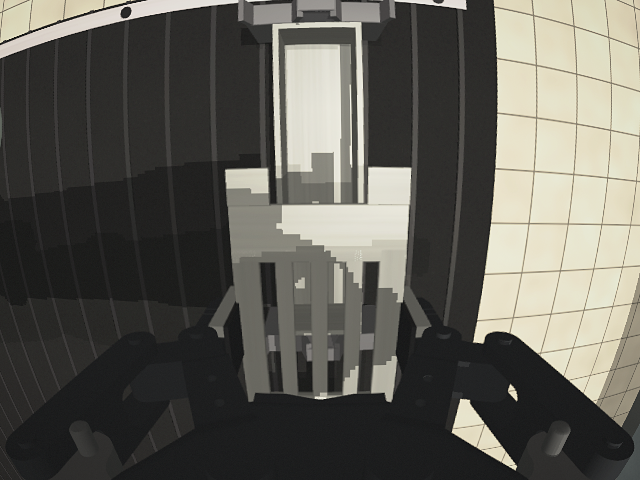

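The tray's trough shows ahead of the held plate: rim corners about (273,24) and (362,24), far end cap at the top (240–395, 0–22); plate lug tips at row 169.

```bash
python3 - <<'E'
from h import *
W=np.load('W7.npy'); S=sense()
for v in [30,60,90,120,150,160]:
    r=W[v]; k=np.where((abs(r[:,2]-40)<4)&(abs(r[:,0]-657)<45))[0]
    if len(k): print(v,'rim cols',k.min(),k.max(),'x',r[k.min(),0].round(1),r[k.max(),0].round(1),'mid',((r[k.min(),0]+r[k.max(),0])/2).round(1),'y',r[k,1].mean().round(1),'z',np.median(r[k,2]).round(1))
for v in range(0,36,3): print(v,[W[v,c].round(0).tolist() for c in (255,318,375)])
for v in (8,14):
  for c in range(228,410,8): print(c,W[v,c].round(1).tolist(),end=' ')
  print()
E
```

```text
30 rim cols 272 361 x 634.9 681.0 mid 658.0 y 250.5 z 37.9
60 rim cols 273 361 x 635.5 680.9 mid 658.2 y 233.2 z 41.3
90 rim cols 274 362 x 635.9 681.2 mid 658.6 y 217.0 z 41.2
120 rim cols 274 362 x 635.8 681.2 mid 658.5 y 201.2 z 40.9
150 rim cols 275 363 x 636.0 681.7 mid 658.9 y 185.4 z 40.8
160 rim cols 275 363 x 635.9 681.7 mid 658.8 y 180.2 z 41.1
0 [[619.0, 284.0, 1.0], [659.0, 262.0, 53.0], [695.0, 282.0, 3.0]]
3 [[619.0, 282.0, 1.0], [659.0, 261.0, 52.0], [689.0, 266.0, 40.0]]
6 [[626.0, 265.0, 41.0], [659.0, 259.0, 53.0], [689.0, 264.0, 41.0]]
9 [[626.0, 263.0, 40.0], [659.0, 258.0, 52.0], [689.0, 262.0, 41.0]]
12 [[626.0, 262.0, 40.0], [659.0, 257.0, 49.0], [688.0, 260.0, 43.0]]
15 [[626.0, 260.0, 41.0], [659.0, 256.0, 48.0], [689.0, 259.0, 40.0]]
18 [[626.0, 258.0, 41.0], [659.0, 255.0, 46.0], [688.0, 257.0, 42.0]]
21 [[626.0, 256.0, 41.0], [659.0, 255.0, 41.0], [688.0, 255.0, 41.0]]
24 [[626.0, 254.0, 41.0], [659.0, 253.0, 41.0], [689.0, 255.0, 37.0]]
27 [[625.0, 254.0, 36.0], [659.0, 251.0, 41.0], [690.0, 254.0, 32.0]]
30 [[624.0, 254.0, 31.0], [659.0, 251.0, 36.0], [6
[... 533 characters left out ...]
1.2] 372 [687.0, 262.6, 41.5] 380 [691.1, 262.5, 42.4] 388 [693.8, 259.6, 51.1] 396 [708.4, 278.3, 0.8] 404 [714.1, 279.4, -0.9] 
228 [601.5, 275.4, 1.6] 236 [606.6, 275.0, 1.2] 244 [621.7, 257.5, 49.8] 252 [624.2, 260.3, 40.6] 260 [628.4, 260.0, 40.5] 268 [632.8, 259.3, 41.6] 276 [637.1, 259.0, 41.9] 284 [641.2, 258.9, 41.7] 292 [645.4, 258.5, 42.1] 300 [650.0, 255.8, 49.8] 308 [654.0, 255.3, 51.0] 316 [657.9, 256.1, 48.3] 324 [661.9, 256.1, 48.4] 332 [665.7, 255.0, 51.6] 340 [670.1, 257.5, 44.3] 348 [674.4, 258.6, 41.4] 356 [678.6, 258.8, 41.2] 364 [682.8, 258.9, 41.3] 372 [687.1, 259.5, 40.3] 380 [690.9, 258.8, 43.0] 388 [693.8, 256.5, 50.4] 396 [708.1, 273.8, 1.5] 404 [713.3, 274.2, 1.6]
```

Request:
{"method": "apply_moves", "body": {"moves": "1 0.05 0 -0.4 0.4;3 0.05 0.5 -0.4 0.4;5 0.05 1.5 -0.4 0.4;7 0.05 2.5 -0.4 0.4;8.1 0.05 3.5 -0.4 0.4;8.1 0.05 4 -0.4 0.4;8.1 0.05 4 -0.4 0.4;8.1 0.05 4 -0.4 0.4"}}

```text
time_s: 14.35
tcp_pos: [658.4, 209.7, 66.7]
tool_rot: [0.705, 0.709, -0.0, 0.001]
force: [0.6, 0.4, -2.0]
gripper_width: 57.8
grasp_force: 64.8
```

```bash
cat > look.py <<'E'
from h import *
S=sense(); p,d=camera('wrist'); save('w8.png',p[60:460,120:520]); W=cloud(S,d); np.save('W8.npy',W)
print(S['tcp_pos'],S['grasp_force'],S['force'],Ro.from_quat(S['tool_rot']).as_matrix().round(4).tolist())
x,y,z=S['tcp_pos']
m=(d>0)&(abs(W[...,2]-z-10)<8)&(abs(W[...,0]-x)<35)&(W[...,1]>y+7)&(W[...,1]<y+70)
co,k=plane(W[m],(x,y)); Q=W[m][k]; print('plane',co.round(3),Q.min(0).round(1),Q.max(0).round(1))
lug=Q[Q[:,1]>y+48]; print('lugs',lug[:,0].min().round(1),lug[:,0].max().round(1),np.percentile(lug[:,1],99).round(1))
cap=W[(d>0)&(W[...,2]>28)&(W[...,2]<56)&(W[...,1]>y+30)&(W[...,1]<y+90)&(abs(W[...,0]-x)<55)&~(abs(W[...,2]-co[2])<6)]
print('cap',len(cap),np.percentile(cap,[1,99],axis=0).round(1))
E
python3 look.py
```

```text
[658.42620927 209.66564939  66.70568919] 64.81878876686096 [ 0.58885911  0.42025775 -1.95114051] [[-0.0053, 1.0, 0.0001], [1.0, 0.0053, -0.0015], [-0.0015, 0.0001, -1.0]]
plane [-1.000e-03  1.500e-02  7.791e+01] [623.4 216.7  76.1] [693.3 267.8  80.7]
lugs 627.0 687.4 267.5
cap 4463 [[619.4 250.   30.2]
 [696.4 266.5  52.6]]
```

View pics/w8.png

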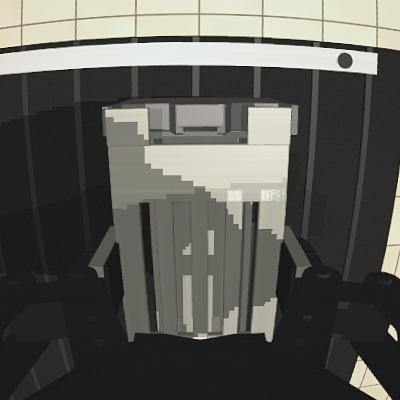

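Request:
{"method": "apply_moves", "body": {"moves": "-0.38 0.06 0.3 0 0.4;-0.38 0.06 0.8 0 0.4;-0.38 0.06 1.3 0 0.4;-0.38 0.06 1.6 0 0.4;-0.38 0.06 1.8 0 0.4;-0.38 0.06 1.8 0 0.4;-0.38 0.06 1.8 0 0.4"}}

```text
time_s: 15.1
tcp_pos: [658.8, 207.7, 48.8]
tool_rot: [0.705, 0.71, 0.0, 0.0]
force: [-0.5, 0.4, -3.1]
gripper_width: 57.6
grasp_force: 64.8
```

```bash
python3 look.py
```

```text
[658.7514586  207.70788673  48.75540571] 64.82727885246277 [-0.45853641  0.40806467 -3.08355792] [[-0.0071, 1.0, 0.0001], [1.0, 0.0071, 0.0], [0.0, 0.0001, -1.0]]
plane [-1.0000e-03  1.7000e-02  5.9968e+01] [623.8 214.7  58.1] [693.5 265.9  62.8]
lugs 627.3 687.6 265.6
cap 5990 [[619.4 251.4  30.3]
 [696.5 266.5  52.6]]
```

Request:
{"method": "apply_moves", "body": {"moves": "-0.2 0.05 0.2 0 0.4;-0.2 0.05 0.4 0 0.4;-0.2 0.05 0.7 0 0.4;-0.2 0.05 0.9 0 0.4;-0.2 0.05 1.1 0 0.4;-0.2 0.05 1.3 0 0.4;-0.2 0.05 1.4 0 0.4;-0.2 0.05 1.4 0 0.4;-0.2 0.05 1.4 0 0.4"}}

```text
time_s: 16.05
tcp_pos: [659.2, 205.6, 34.8]
tool_rot: [0.705, 0.71, -0.0, 0.0]
force: [-0.5, -0.4, -2.9]
gripper_width: 57.8
grasp_force: 64.8
```

```bash
python3 look.py
```

```text
[659.22537074 205.61317247  34.77747732] 64.83233571052551 [-0.5044885  -0.35955942 -2.91010225] [[-0.007, 1.0, 0.0], [1.0, 0.007, -0.0001], [-0.0001, 0.0, -1.0]]
plane [-1.0000e-03  1.3000e-02  4.5959e+01] [624.2 212.6  44.1] [694.2 266.8  48.7]
lugs 627.8 694.1 266.1
cap 894 [[620.3 253.7  28.5]
 [695.5 266.6  53.2]]
```

Request:
{"method": "apply_moves", "body": {"moves": "0 0 0.1 0 0.4;0 0 0.2 0 0.4;0 0 0.25 0 0.4;0 0 0.25 0 0.4;0 0 0.25 0 0.4"}}

```text
time_s: 16.6
tcp_pos: [659.4, 205.7, 32.9]
tool_rot: [0.705, 0.71, 0.0, 0.0]
force: [-2.3, 0.4, 5.4]
gripper_width: 57.6
grasp_force: 65.3
```

Request:
{"method": "apply_moves", "body": {"moves": "0 0 0 0 0.7;0 0 0 0 0.75;0 0 0 0 0.8;0 0 0 0 0.95;0 0 0 0 0.95;0 0 0 0 0.95"}}

```text
time_s: 17.2
tcp_pos: [659.2, 205.6, 32.2]
tool_rot: [0.705, 0.71, -0.0, 0.0]
force: [-0.1, 0.6, 1.1]
gripper_width: 80.8
grasp_force: 0.0
```

```bash
python3 look.py
```

```text
[659.2382698  205.56192099  32.15547086] 0.0 [-0.07586158  0.59948032  1.06373558] [[-0.0069, 1.0, -0.0], [1.0, 0.0069, -0.0001], [-0.0001, -0.0, -1.0]]
plane [ 0.0000e+00 -3.0000e-03  4.4272e+01] [624.2 212.6  42.1] [693.8 266.7  46.2]
lugs 624.2 693.8 266.1
cap 3200 [[619.1 254.4  29.5]
 [696.7 266.5  52.8]]
```

Request:
{"method": "apply_moves", "body": {"moves": "0 0 -0.5 0 0.95;0 0 -2 0 0.95;0 0 -4 0 0.95;0 0 -7 0 0.95;-3 0 -10 0 0.95;-6 0 -13 0 0.95;-8 0 -14 0 0.95;-8 0 -14 0 0.95"}}

```text
time_s: 18.05
tcp_pos: [661.3, 120.8, 175.6]
tool_rot: [0.707, 0.708, 0.001, 0.002]
force: [-0.3, -1.0, 0.1]
gripper_width: 81.1
grasp_force: 0.0
```

```bash
python3 - <<'E'
from h import *
S=sense(); p,d=camera('wrist'); save('w9.png',p); W=cloud(S,d); print(S['tcp_pos'])
m=(d>0)&(abs(W[...,0]-658)<27)&(W[...,1]>110)&(W[...,1]<245)&(abs(W[...,2]-43)<4)
co,k=plane(W[m],(658,166)); print(co.round(4),k.sum())
E
```

```text
[661.25640499 120.795672   175.60396633]
[-5.00000e-04 -5.00000e-04  4.41782e+01] 9564
```

View pics/w9.png

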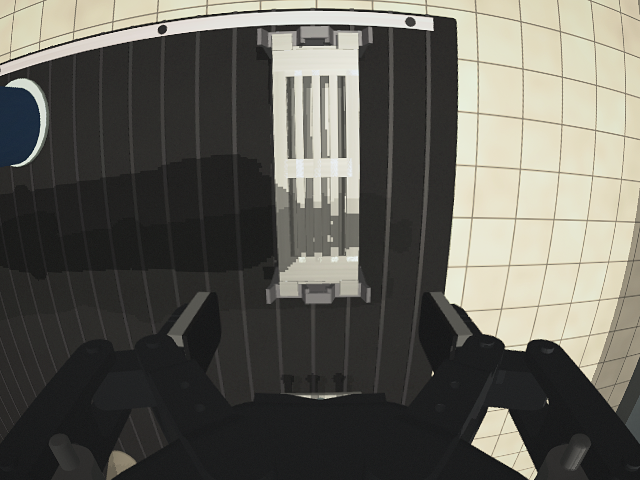

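The plate lies flat (tilt about 0.0005 rad) on the tray, with its lugs in the caps at rows ~40 and ~290, and the robot is clear.

```bash
python3 -c "
from station import *
print(job_done())"
```

```text
the job is handed in; nothing more can be done
None
```

The drainer plate is back on its drip tray: the last wrist image shows it lying flat with its lugs in the end-cap sockets and the gripper clear. I handed the job in at about 18 s and got no verdict back.

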